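Set a waistband drying former to its size mark and lock it

ROBOT

A 6-joint arm with a two-finger parallel gripper is mounted at the origin on a cart in front of the work surface, level with it; the furniture and walls round the work are solid. World frame = base frame: x ahead of the robot, y to its left, z up, the work surface at z = 0. Lengths are in m, angles in rad, forces in N, time in s.
With the tool pointing down it reaches from about 0.3 to 0.775 m from the base axis. Payload 14.6 kg.
Tool frame: the origin (TCP) lies on the front face of the gripper's body, between the roots of the fingers; the fingertips stand 97 mm ahead of it and the grasp point (between the pads) lies 78 mm ahead of it; y points along the fingers, x is the direction in which the jaws open and shut, and the axes are right-handed (so a half turn about y gives the same grasp; the last joint's range is limited). The gripper opens to 94 mm and grips with 3 to 60 N. Pads are 16 mm wide; open, the fingers measure 119 mm over their backs; the gripper's body (75 mm by 177 mm) begins 78 mm behind the grasp point.
Start: joints at [-1.351, 0.3, 1.521, -0, 1.321, -0.067], TCP at [0.156, -0.528, 0.303] pointing down, gripper open.
Joint ranges: [-3.03, 3.03], [-0.79, 2.21], [0.23, 2.52], [-1.04, 4.18], [0, 3.07], [-2.55, 2.55]. Speed limits (rad/s): [2.22, 2.22, 2.57, 3.14, 3.14, 3.14].

INTERFACE

Orientations are given as a unit quaternion [x, y, z, w].
In Python, from workcell import status, imaging, sign_off gives the robot as it stands.
- The arm moves only by the tool carry_out, never from a script. Its arguments are lists of equal length, an entry for each row: "translation": the shift along the world's x, y, z as a fraction of full scale, a list of three; "turn": the turn about the world's z as a fraction of full scale. A call has 1 to 8 rows; each row is the pose to reach, as a shift and turn from the pose commanded when the call began; what a row does not reach only later rows make up. Full scale, the value 1, is 300 mm for a shift and 60 degrees for a turn. A row lasts 1/8 s, in which the tool goes at most 62.5 mm and 10.7 degrees, less where a joint would pass 70% of its speed; a pose out of reach is approached as far as the arm can. A call with a number of a shift or a turn outside -1 to 1 is refused whole. A call with a gripper value outside its range is refused whole. "claw" is the closure, from 0 (fully open) to 1 (shut), set as the call begins (left out, the last holds). The fingers move at their own pace and stop on an object; the grip force is fixed at half the most. Time passes only in rows, so rows that repeat a pose let the fingers close. It gives the time, the measured TCP pose, the force and the opening at its end, in the units of the state.
- status.get_obs(): the state, without advancing time (a new reading comes with each control period).
- imaging.snapshot(name): name is "scene" or "top"; returns a dict with "frame" (400x640x3 uint8, blue, green, red), "range_z" (400x640 float32, m along the optical axis (not along the pixel's ray), 0 where there is no reading), "fx", "fy", "cx", "cy" (pixels), "eye" and "attitude" of the camera in the world. Camera axes: x right, y up, looking along -z (the intrinsics and any distortion apply to the point x, -y, -z); pixel columns grow to the right and rows downward; lengths in m; the calibration is good to about 2 mm. A picture is of the moment at which its call begins.
- sign_off(): hands the job in, once; it reports no verdict.
The state is a dict: "clock": time; "qpos": joint angles; "joint_velocities": joint speeds; "joint_efforts": joint torques, N m; "position": TCP position; "tool_rot": TCP orientation; "wrist_force": force on the tool from outside, world axes, zero at the start; "wrist_torque": the same for the moment, N m; "finger_gap": opening from 0.0 (shut) to 1.0 (fully open).
Only numpy, scipy, OpenCV 4.12 (cv2) and the standard library are available. Lean on these libraries where they do the work, as an engineer would, in place of code of your own. Each camera call takes 0.05 s, during which the arm holds its last target. There are 200 camera calls.

TASK

Get the waistband drying former ready for the next trousers: press its green power key, then the blue gentle-warmth key, then the orange start key, each fully in and one at a time. Then take the sliding leg by its upright dark grip, draw it out until its white pointer stands at the red size rider, and, still holding it there, push the yellow cam lever down flat to lock it. Finish still holding the leg's grip, pointer at the rider and lever closed, with the rider and everything else on the worktop left where they are.

Things in the scene. Friction and masses are not known exactly. Their poses are not given: they have to be found in the camera images.
- former: Waistband drying former, fixed to the worktop, shoes toward the robot, turned up to 0.25 rad. Origin on the worktop under its 64 mm wide aluminium rail; x across the rail, away from the two teal shoes; y along the rail toward the grey head with the keys; z up. Rail y = -0.19 to +0.11; head y = +0.095 to +0.207, 120 mm deep in x, top z = 0.056; shoes reach x = -0.135, z below 0.05.
- key_green_top (a point): Top centre of the green key (power), 24 mm in x by 22 mm in y, at (-0.008, +0.182, 0.065) in the former's frame when up, 9 mm above the head. The three keys stand 32 mm apart along y.
- key_blue_top (a point): Top centre of the blue key (gentle warmth), same size, the middle one, at (-0.008, +0.150, 0.065) in the former's frame.
- key_orange_top (a point): Top centre of the orange key (start), same size, nearest to the slide, at (-0.008, +0.118, 0.065) in the former's frame.
- key_green (a joint): Travel of the green key in m: 0 up, 0.005 fully down. Spring key: 1.5 N starts it, 4.5 N takes it fully down; it springs back when let go.
- key_blue (a joint): Travel of the blue key, as the green one.
- key_orange (a joint): Travel of the orange key, as the green one.
- slide_leg (a joint): How far the sliding leg is drawn out along the rail, in m: 0 home (beside the head), grows toward the former's -y, stop at 0.145. A spring draws it home with 3 N at home and 4.5 N at the far end, unless the cam lever is closed; a grip of 8 N or more holds it.
- grip_post: The leg's upright dark grip, rigid on the leg: 22 mm in x, 16 mm in y, from z = 0.036 to a teal cap at z = 0.096. Origin on its axis at its foot; axes as the former's; at x = 0 and, at home, y = +0.020 of the former. Take it from above with a finger on its +y and one on its -y face, near the top while the lever is up; the +y finger then stands over the lever's paddle and can push it down.
- post_top (a point): Centre of the grip's top, 96 mm above the worktop.
- pointer_tip (a point): Tip of the white pointer on the sliding leg, at x = +0.050, z = 0.0385 in the former's frame, same y as the grip post.
- rider_mark (a point): Red size rider on the pale scale ledge along the rail's far side (x = +0.048 to +0.080, top z = 0.039), 14 mm wide along the rail, with a white centre line; this point is that line's near end, at x = +0.050, z = 0.039; axes as the former's. It shows the length wanted: 60 to 135 mm from the pointer's home. A stiff clip, not to be shifted.
- cam_lever (a joint): Turn of the yellow cam lever in rad: 0 to 0.06 raised at the start (paddle sloping up toward the head), 0.5 closed (paddle level). About 8 N down on the paddle beside the post turns its cams onto a rubber strip on the rail and locks the leg; it then stays closed. Closing it tugs the leg a little toward the head.
- lever_pin (a point): Hinge pin of the cam lever, along x, 20 mm on the -y side of the grip post's axis, 42 mm above the worktop; rides with the leg. The lever is a fork: its arms pass the post at x = +-20 to 28 mm, and its paddle (56 mm in x, 6 mm thick) spans 10 to 48 mm from the post's axis on the +y side when level.
- lever_pad (a point): Point on the top face of the lever's paddle, 46 mm from the pin, mid-width; moves with the lever. Closed: 26 mm from the post's axis, 46 mm above the worktop. Raised: about 67 mm above the worktop (the paddle's far end 78 mm).
- soap: Yellow soap in a white dish, 88x123 mm, 33 mm high; stands loose near the former and is no part of the job. Origin at its underside.
- stain_stick: Upright green and white stick, 28 mm across, 110 mm high; stands loose near the former and is no part of the job. Origin at its underside.
- balm_pot: Low grey and blue pot, 69 mm across, 41 mm high; stands loose near the former and is no part of the job. Origin at its underside.
- spool_cream: Upright spool of cream thread, 31 mm across, 48 mm high; stands loose near the former and is no part of the job. Origin at its underside.
- tape: Roll of beige masking tape lying flat, 98 mm across, 25 mm high; stands loose near the former and is no part of the job. Origin at its underside.
- peg_1: Green clothes peg lying down, 15x72 mm, 12 mm high; stands loose near the former and is no part of the job. Origin at its underside.

How it is judged:
On the way, in this order (a step that is already met when the one before it is completed fails the run):
1. the green power key is pressed fully in, alone (value of joint key_green above 0.0035 m and value of joint each of key_blue, key_orange below 0.0015 m), for 0.1 s.
2. the blue gentle-warmth key is pressed fully in, alone (value of joint key_blue above 0.0035 m and value of joint each of key_green, key_orange below 0.0015 m), for 0.1 s.
3. the orange start key is pressed fully in, alone (value of joint key_orange above 0.0035 m and value of joint each of key_green, key_blue below 0.0015 m), for 0.1 s.
4. the sliding leg is held by its grip with the pointer at the rider, lever still up (y of pointer_tip in the frame of rider_mark between -0.007 and 0.007 m and value of joint cam_lever below 0.2 rad and contact force between the fingers and grip_post above 1 N), for 0.2 s.
5. the cam lever is closed while the leg is held at the mark (y of pointer_tip in the frame of rider_mark between -0.007 and 0.007 m and value of joint cam_lever above 0.45 rad and contact force between the fingers and grip_post above 1 N), for 0.2 s.
At the end, for the whole second after the job is handed in: The white pointer is within 7 mm of the rider's centre line along the rail (within the rider's width), the cam lever is closed (above 0.45 of 0.5 rad), the leg is at rest and the fingers still hold its grip post with more than 3 N; the keys are up again and the rider has not been shifted (4 mm) (y of pointer_tip in the frame of rider_mark between -0.007 and 0.007 m and value of joint cam_lever above 0.45 rad and contact force between the fingers and grip_post above 3 N and velocity of joint slide_leg between -0.01 and 0.01 m/s and value of joint each of key_green, key_blue, key_orange below 0.0015 m and distance of rider_mark from where it was at the start of the episode below 0.004 m); the arm keeps its last pose, push and grip.
It fails at once if the cam lever is pushed down while the leg is away from the mark (value of joint cam_lever above 0.3 rad and not (y of pointer_tip in the frame of rider_mark between -0.012 and 0.012 m)).
It fails at once if the red rider is shifted (distance of rider_mark from where it was at the start of the episode above 0.006 m).
It fails at once if a bystander is moved or upset (distance of any of soap, stain_stick, balm_pot, spool_cream, tape, peg_1 from where it was at the start of the episode above 0.03 m).
It also fails if it takes over 54 s, if anything falls off the work surface, if the arm or the gripper's body presses on something with over 40 N, if the wrist force passes 120 N, or if a joint passes its speed limit or range.

## Working session

There is one attempt and no reset: what is moved stays moved. The work goes in short steps, Python scripts to look and compute and a tool call to move; the robot and the scene stay as the last step left them, time stands still between calls to the robot, and variables do not carry over. Pictures are saved under pics/ and viewed, about 8 in all and at most 12, crops included, and the job is handed in when it is done.

Besides the shell and the picture viewer there is one more tool, called after "Request:" by a JSON object that holds its "api" and its "payload". carry_out: Moves the arm, as the interface text tells. Shift numbers are shares of 300 mm and turn numbers shares of 60 degrees, none past 1 either way. Its arguments: {"type":"object","properties":{"translation":{"type":"array","items":{"type":"array","items":{"type":"number"}}},"turn":{"type":"array","items":{"type":"number"}},"claw":{"type":"number"}},"required":["translation","turn"]}

```bash
mkdir -p pics; cat > h.py <<'E'
import numpy as np, cv2
from scipy.spatial.transform import Rotation as R
from workcell import status, imaging, sign_off
def snap(n):
    s=imaging.snapshot(n); s['R']=R.from_quat(s['attitude']).as_matrix() if np.size(s['attitude'])==4 else np.array(s['attitude']); return s
def cloud(s):
    z=s['range_z']; v,u=np.indices(z.shape)
    c=np.stack([(u-s['cx'])/s['fx']*z,-(v-s['cy'])/s['fy']*z,-z],-1)
    return c@s['R'].T+np.array(s['eye'])
def onplane(s,u,v,h):
    d=s['R']@np.array([(u-s['cx'])/s['fx'],-(v-s['cy'])/s['fy'],-1]); e=np.array(s['eye'])
    return e+d*(h-e[2])/d[2]
E
python3 - <<'E'
from h import *
print(status.get_obs())
for n in ['scene','top']:
    s=snap(n); print(n,{k:s[k] for k in s if k not in('frame','range_z','R')})
    cv2.imwrite(f'pics/{n}1.png',s['frame']); np.savez(f'{n}1.npz',**s)
E
```

```text
{'clock': 0.0, 'qpos': array([-1.35058471e+00,  3.00487221e-01,  1.52160064e+00,  7.13100205e-07,
        1.32070609e+00, -6.65879577e-02]), 'joint_velocities': array([ 0.0013235 ,  0.00095646, -0.00024445,  0.00012241, -0.00088435,
        0.00039888]), 'joint_efforts': array([-2.08350255e-03, -5.31807554e+01, -3.52738094e+01,  7.07661593e-02,
        2.44112348e-02, -1.01505952e-04]), 'position': array([ 0.15555552, -0.52738035,  0.30206915]), 'tool_rot': array([-0.56604562,  0.42373582, -0.42309116,  0.56659878]), 'wrist_force': array([-0.14271253, -0.19459603, -0.05177265]), 'wrist_torque': array([-0.00218283,  0.02323972,  0.0421733 ]), 'finger_gap': 1.0015490162262428}
scene {'fx': 496.2855458160441, 'fy': 496.2855458160441, 'cx': 318.06818269152484, 'cy': 198.95563728343376, 'eye': array([-0.41041444,  0.83145566,  0.62875711]), 'attitude': array([-0.2475813 ,  0.48507419,  0.74618766, -0.38289751])}
top {'fx': 467.24755509960454, 'fy': 467.24755509960454, 'cx': 315.94622623324045, 'cy': 192.8059939032893, 'eye': array([0.34821269, 0.11466751, 1.52310724]), 'attitude': array([-0.05548187,  0.06233517,  0.70934952, -0.69989952])}
```

View pics/top1.png

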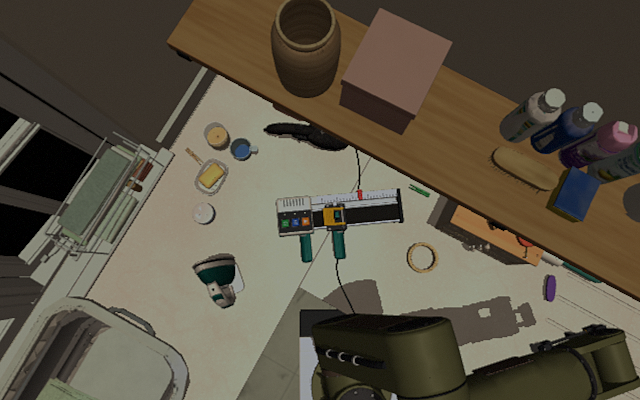

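View pics/scene1.png

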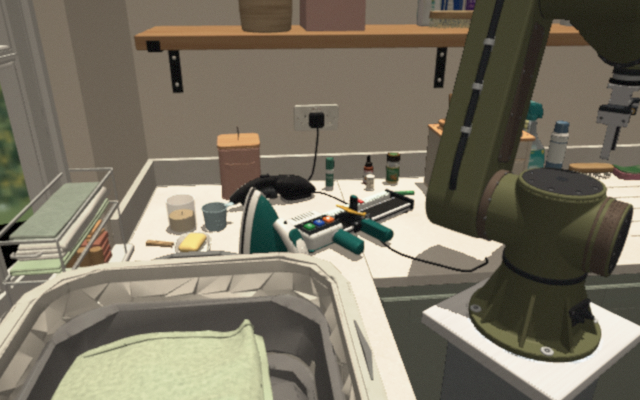

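The top view shows the former at about (340,215): head with keys near (284-307,222), yellow lever and grip near (334,216), red rider near (359,194). A shelf overhangs at the top right, and the arm is folded to the right.

```bash
python3 - <<'E'
from h import *
s=dict(np.load('top1.npz')); P=cloud(s); f=s['frame']
x0,y0,x1,y1=265,170,415,270
cv2.imwrite('pics/crop1.png',cv2.resize(f[y0:y1,x0:x1],None,fx=5,fy=5,interpolation=cv2.INTER_CUBIC))
hsv=cv2.cvtColor(f,cv2.COLOR_BGR2HSV)
def blobs(nm,lo,hi,h,smin=90,vmin=50):
    m=cv2.inRange(hsv,(lo,smin,vmin),(hi,255,255)); m[:y0]=0;m[y1:]=0;m[:,:x0]=0;m[:,x1:]=0
    n,l,st,c=cv2.connectedComponentsWithStats(m)
    for i in range(1,n):
        if st[i,4]>=8: 
            pz=np.median(P[l==i],axis=0)
            print(nm,st[i],c[i].round(1),'ray',onplane(s,*c[i],h).round(4),'depth',pz.round(4))
blobs('green',45,75,.065);blobs('blue',100,125,.065);blobs('orange',6,18,.065);blobs('red',0,5,.045);blobs('red',172,180,.045)
blobs('yellow',19,33,.06);blobs('teal',80,98,.096)
for u,v in [(340,60),(500,80),(230,80),(440,180),(400,60),(600,200),(300,130),(410,110),(340,30),(358,165),(215,270)]: print(u,v,P[v,u].round(3))
E
```

```text
green [282 219   7   8  47] [285.  222.9] ray [0.4995 0.1968 0.065 ] depth [0.4994 0.1969 0.0636]
blue [292 218   8   8  46] [295.1 221.8] ray [0.5025 0.1653 0.065 ] depth [0.502  0.1655 0.0641]
orange [403 170  12   7  47] [410.1 171.9] ray [ 0.6575 -0.2031  0.065 ] depth [ 0.5651 -0.1094  0.5018]
orange [302 217   8   9  59] [305.4 221.1] ray [0.5043 0.1329 0.065 ] depth [0.5049 0.1314 0.0628]
red [357 189   6  11  42] [359.5 194. ] ray [ 0.5914 -0.0412  0.045 ] depth [ 0.5928 -0.0428  0.038 ]
yellow [323 207  22  19 253] [330.8 216.1] ray [0.5195 0.053  0.06  ] depth [0.5179 0.0556 0.064 ]
yellow [408 245   7  25  73] [410.7 257.1] ray [ 0.388 -0.193  0.06 ] depth [ 0.3895 -0.1998  0.0239]
teal [335 212   5   5  21] [336.6 214.1] ray [0.5212 0.0364 0.096 ] depth [0.5216 0.0356 0.0962]
teal [333 231  11  27 196] [338.1 244.3] ray [0.4287 0.0341 0.096 ] depth [0.4322 0.0314 0.0465]
teal [303 234   9  27 194] [306.8 247.5] ray [0.4203 0.1291 0.096 ] depth [0.4229 0.1292 0.0464]
340 60 [0.834 0.043 0.5  ]
500 80 [ 0.758 -0.305  0.553]
230 80 [0.798 0.303 0.475]
440 180 [ 0.546 -0.174  0.501]
400 60 [ 0.761 -0.066  0.651]
600 200 [ 0.496 -0.528  0.5  ]
300 130 [0.792 0.147 0.094]
410 110 [ 0.657 -0.081  0.65 ]
340 30 [0.909 0.041 0.5  ]
358 165 [ 0.695 -0.043  0.007]
215 270 [0.356 0.383 0.209]
```

View pics/crop1.png

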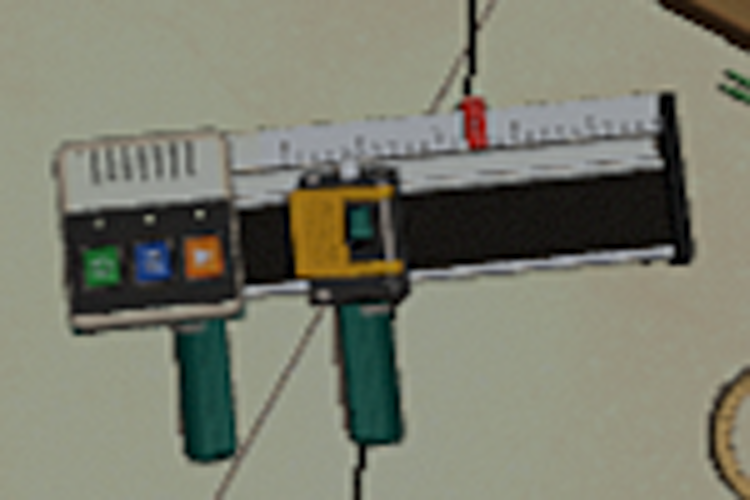

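```bash
python3 - <<'E'
from h import *
s=dict(np.load('top1.npz')); P=cloud(s); f=s['frame']
W=np.array([onplane(s,*p)[:2] for p in [(285,222.9,.065),(295.1,221.8,.065),(305,221.4,.065),(336.6,214.1,.096)]])
L=np.array([(-.008,.182),(-.008,.150),(-.008,.118),(0,.020)])
a,b=L-L.mean(0),W-W.mean(0)
t=np.arctan2((a[:,0]*b[:,1]-a[:,1]*b[:,0]).sum(),(a*b).sum())
M=np.array([[np.cos(t),-np.sin(t)],[np.sin(t),np.cos(t)]]); o=W.mean(0)-M@L.mean(0)
print('t',t,'o',o,'res mm',((W-L@M.T-o)*1e3).round(1).tolist())
print('fitted',(L@M.T+o).round(4).tolist())
for v in [(359.5,194,.043),(359.5,189.5,.043),(359.5,198.5,.043)]: print('rider local',M.T@(onplane(s,*v)[:2]-o))
q=status.get_obs(); Rt=R.from_quat(q['tool_rot']).as_matrix(); print(Rt.round(3), 'jaw yaw',np.degrees(np.arctan2(Rt[1,0],Rt[0,0])),'want',np.degrees(t)+90)
X=P.reshape(-1,3); ok=s['range_z'].ravel()>0
for ang in range(-70,25,10):
  th=np.radians(ang); r=np.hypot(X[:,0],X[:,1]); d=np.arctan2(X[:,1],X[:,0])
  row=[]
  for r0 in np.arange(.3,.75,.05):
    k=ok&(abs(d-th)<np.radians(5))&(abs(r-r0-.025)<.025); row.append(round(float(np.percentile(X[k,2],98)),2) if k.sum()>3 else -1)
  print(ang,row)
E
```

```text
t 0.08512173342505695 o [0.52253582 0.01669246] res mm [[0.3, -0.4], [0.6, -0.2], [-1.3, 0.7], [0.4, -0.1]]
fitted [[0.4991, 0.1974], [0.5018, 0.1655], [0.5045, 0.1336], [0.5208, 0.0366]]
rider local [ 0.0639418  -0.06376655]
rider local [ 0.07853009 -0.06544783]
rider local [ 0.04940079 -0.06209073]
[[ 0.283 -0.     0.959]
 [-0.959  0.001  0.283]
 [-0.001 -1.     0.   ]] jaw yaw -73.56680140305647 want 94.87711607009344
-70 [0.61, 0.6, 0.58, 0.56, 0.53, 0.52, 0.35, 0.03, 0.03]
-60 [0.61, 0.59, 0.55, 0.01, 0.01, 0.49, 0.51, 0.51, 0.5]
-50 [0.01, 0.01, 0.01, 0.01, 0.01, 0.51, 0.51, 0.51, 0.54]
-40 [0.01, 0.01, 0.03, 0.03, 0.5, 0.51, 0.55, 0.55, 0.69]
-30 [0.01, 0.01, 0.03, 0.03, 0.5, 0.5, 0.55, 0.55, 0.7]
-20 [0.01, 0.01, 0.01, 0.01, 0.5, 0.51, 0.51, 0.51, 0.63]
-10 [0.01, 0.01, 0.01, 0.01, 0.03, 0.5, 0.51, 0.65, 0.65]
0 [0.01, 0.05, 0.05, 0.05, 0.1, 0.49, 0.51, 0.65, 0.65]
10 [0.01, 0.04, 0.05, 0.06, 0.07, 0.06, 0.05, 0.5, 0.67]
20 [0.01, 0.01, 0.05, 0.06, 0.07, 0.06, 0.06, 0.01, 0.01]
```

Request:
{"api": "carry_out", "payload": {"translation": [[0.05, 0.16, 0], [0.1, 0.33, 0], [0.15, 0.5, 0], [0.21, 0.66, 0], [0.27, 0.76, 0], [0.33, 0.87, 0], [0.38, 0.97, 0], [0.38, 0.97, 0]], "turn": [-0.03, -0.06, -0.09, -0.12, -0.15, -0.17, -0.1925, -0.1925], "claw": 1}}

```text
clock: 1.1
position: [0.2701, -0.2353, 0.3027]
tool_rot: [-0.521, 0.478, -0.478, 0.521]
wrist_force: [0.5, 0.1, 0.2]
finger_gap: 0.187
```

Request:
{"api": "carry_out", "payload": {"translation": [[0.09, 0.16, 0], [0.18, 0.33, 0], [0.27, 0.5, -0.03], [0.36, 0.66, -0.06], [0.45, 0.83, -0.1], [0.53, 0.98, -0.15], [0.53, 0.98, -0.15], [0.53, 0.98, -0.15]], "turn": [0, 0, 0, 0, 0, 0, 0, 0]}}

```text
clock: 2.1
position: [0.4286, 0.0567, 0.2575]
tool_rot: [0.521, -0.478, 0.478, -0.521]
wrist_force: [0.9, -0.4, -0.0]
finger_gap: 0.001
```

```bash
python3 -c "
from h import *
o=status.get_obs();print(o['position'],R.from_quat(o['tool_rot']).as_matrix().round(4),o['qpos'],o['finger_gap'])"
```

```text
[0.42855299 0.05667519 0.25752429] [[ 8.520e-02 -6.000e-04  9.964e-01]
 [-9.964e-01 -3.000e-04  8.520e-02]
 [ 2.000e-04 -1.000e+00 -6.000e-04]] [ 4.68094602e-02  8.29739376e-02  1.89046212e+00 -2.49955578e-04
  1.16878153e+00  1.53237602e+00] 0.0014500898907093248
```

Request:
{"api": "carry_out", "payload": {"translation": [[0.06, 0.12, -0.02], [0.12, 0.24, -0.05], [0.18, 0.36, -0.1], [0.235, 0.469, -0.18], [0.235, 0.469, -0.24], [0.235, 0.469, -0.24]], "turn": [0, 0, 0, 0, 0, 0]}}

```text
clock: 2.85
position: [0.499, 0.1967, 0.1851]
tool_rot: [0.521, -0.479, 0.478, -0.52]
wrist_force: [0.5, 0.2, -0.7]
finger_gap: 0.006
```

```bash
python3 - <<'E'
from h import *
print(status.get_obs()['position'])
s=snap('scene'); f=s['frame']; np.savez('scene2.npz',**s)
cv2.imwrite('pics/s2.png',cv2.resize(f[150:270,230:430],None,fx=4,fy=4,interpolation=cv2.INTER_CUBIC))
E
```

```text
[0.4990402  0.19669858 0.18507527]
```

View pics/s2.png

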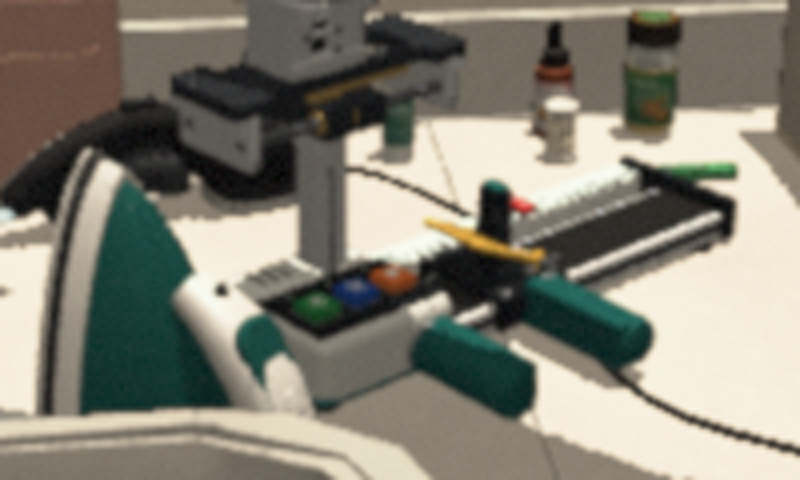

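The closed fingers stand at crop (322,262), straight above the green key at (318,303).

Request:
{"api": "carry_out", "payload": {"translation": [[0, 0, -0.05], [0, 0, -0.08], [0, 0, -0.1], [0, 0, -0.105], [0, 0, -0.105], [0, 0, -0.105]], "turn": [0, 0, 0, 0, 0, 0]}}

```text
clock: 3.65
position: [0.4993, 0.1978, 0.1568]
tool_rot: [-0.521, 0.478, -0.479, 0.521]
wrist_force: [-13.9, -8.9, 35.7]
finger_gap: 0.002
```

Request:
{"api": "carry_out", "payload": {"translation": [[0, 0, 0.04], [0, 0, 0.09], [0.009, -0.106, 0.09], [0.009, -0.106, 0.09], [0.009, -0.106, 0.04], [0.009, -0.106, 0.01], [0.009, -0.106, 0.005], [0.009, -0.106, 0.005]], "turn": [0, 0, 0, 0, 0, 0, 0, 0]}}

```text
clock: 4.65
position: [0.5017, 0.1669, 0.157]
tool_rot: [0.521, -0.478, 0.478, -0.521]
wrist_force: [-11.8, -3.9, 29.4]
finger_gap: 0.005
```

Request:
{"api": "carry_out", "payload": {"translation": [[0, 0, 0]], "turn": [0]}}

```text
clock: 4.78
position: [0.5017, 0.1669, 0.1569]
tool_rot: [-0.521, 0.478, -0.478, 0.521]
wrist_force: [-11.4, -4.1, 29.4]
finger_gap: 0.005
```

Blue is fully down (tips at 60 mm). Orange next.

Request:
{"api": "carry_out", "payload": {"translation": [[0, 0, 0.04], [0, 0, 0.09], [0.009, -0.106, 0.09], [0.009, -0.106, 0.09], [0.009, -0.106, 0.04], [0.009, -0.106, 0.005], [0.009, -0.106, 0.0], [0.009, -0.106, 0.0]], "turn": [0, 0, 0, 0, 0, 0, 0, 0]}}

```text
clock: 5.78
position: [0.5044, 0.1352, 0.1569]
tool_rot: [-0.521, 0.478, -0.478, 0.521]
wrist_force: [-11.5, -1.6, 29.8]
finger_gap: 0.008
```

Request:
{"api": "carry_out", "payload": {"translation": [[0, 0, 0]], "turn": [0]}}

```text
clock: 5.9
position: [0.5044, 0.1352, 0.157]
tool_rot: [-0.521, 0.478, -0.478, 0.521]
wrist_force: [-11.5, -3.7, 30.4]
finger_gap: 0.009
```

Request:
{"api": "carry_out", "payload": {"translation": [[0, 0, 0.1], [0, 0, 0.207], [0.02, -0.12, 0.207], [0.04, -0.24, 0.207], [0.054, -0.324, 0.207], [0.054, -0.324, 0.207], [0.054, -0.324, 0.207]], "turn": [0, 0, 0, 0, 0, 0, 0], "claw": 0.5}}

```text
clock: 6.78
position: [0.5205, 0.0383, 0.2172]
tool_rot: [0.521, -0.478, 0.478, -0.521]
wrist_force: [-0.5, 0.1, 0.5]
finger_gap: 0.501
```

```bash
python3 - <<'E'
from h import *
o=status.get_obs();print(o['position'],o['finger_gap'],o['wrist_force'])
s=snap('scene'); f=s['frame']
cv2.imwrite('pics/s3.png',cv2.resize(f[130:250,270:450],None,fx=4.4,fy=4.4,interpolation=cv2.INTER_CUBIC))
E
```

```text
[0.52050634 0.03825736 0.21715924] 0.5013507267200585 [-0.4852603   0.11046944  0.51769154]
```

View pics/s3.png

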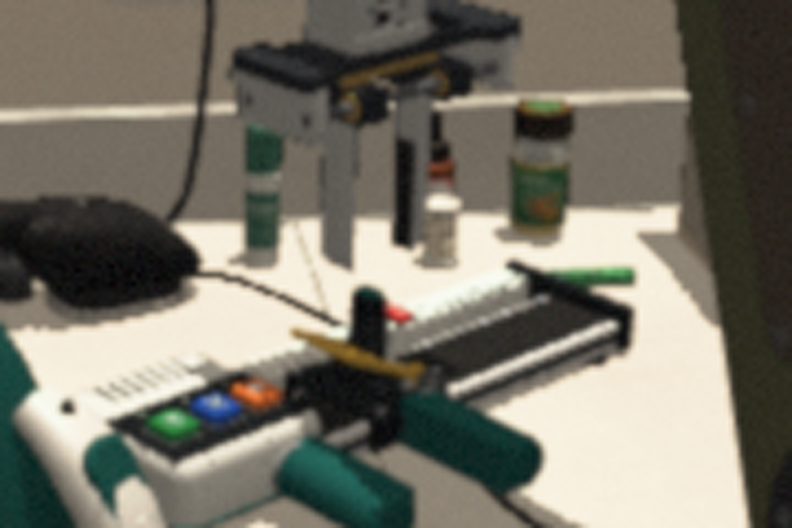

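The open fingers, at crop x of about 340 and 405, straddle the grip (370,300). The lever is raised.

Request:
{"api": "carry_out", "payload": {"translation": [[0, -0.004, -0.06], [0, -0.004, -0.113], [0, -0.004, -0.113], [0, -0.004, -0.113]], "turn": [0, 0, 0, 0]}}

```text
clock: 7.32
position: [0.5209, 0.0364, 0.1842]
tool_rot: [-0.521, 0.478, -0.478, 0.521]
wrist_force: [0.4, 0.3, 0.4]
finger_gap: 0.498
```

Request:
{"api": "carry_out", "payload": {"translation": [[0, 0, 0], [0, 0, 0], [0, 0, 0], [0, 0, 0], [0, 0, 0], [0, 0, 0]], "turn": [0, 0, 0, 0, 0, 0], "claw": 1}}

```text
clock: 8.07
position: [0.5207, 0.0363, 0.184]
tool_rot: [-0.521, 0.478, -0.478, 0.521]
wrist_force: [-1.5, 3.2, 3.9]
finger_gap: 0.163
```

Request:
{"api": "carry_out", "payload": {"translation": [[0.003, -0.035, 0], [0.006, -0.07, 0], [0.01, -0.12, 0], [0.014, -0.17, 0], [0.018, -0.22, 0], [0.0235, -0.275, 0], [0.0235, -0.275, 0], [0.0235, -0.275, 0]], "turn": [0, 0, 0, 0, 0, 0, 0, 0]}}

```text
clock: 9.07
position: [0.5276, -0.0466, 0.184]
tool_rot: [0.521, -0.478, 0.478, -0.521]
wrist_force: [-2.1, 3.6, 5.7]
finger_gap: 0.163
```

```bash
python3 - <<'E'
from h import *
o=status.get_obs();print(o['position'],o['finger_gap'],o['wrist_force'])
for n,(a,b,c,d) in [('scene',(150,230,310,410)),('top',(170,250,300,420))]:
    s=snap(n); f=s['frame']; np.savez(n+'4.npz',**s)
    cv2.imwrite(f'pics/{n}4.png',cv2.resize(f[a:b,c:d],None,fx=6,fy=6,interpolation=cv2.INTER_CUBIC))
E
```

```text
[ 0.52762501 -0.04661478  0.18395144] 0.1632520725963617 [-2.09935737  3.55650518  5.73498055]
```

View pics/scene4.png

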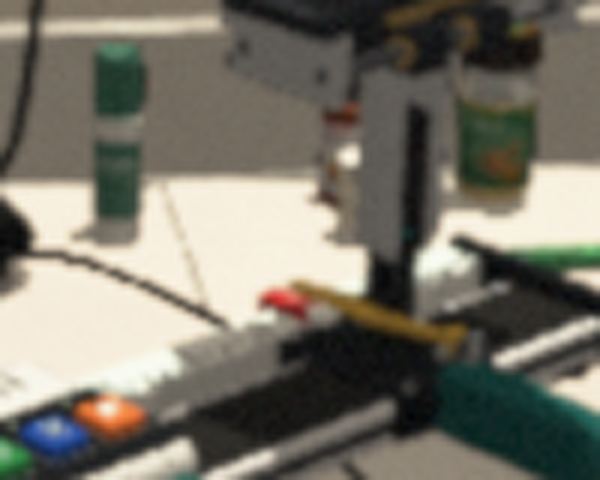

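View pics/top4.png

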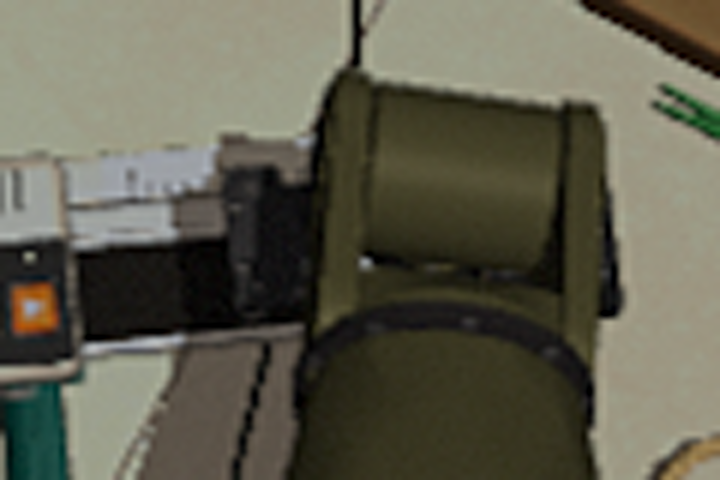

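Scene view: grip held between the fingers, with the lever still up. The lever tip hides the pointer next to the rider (285,300). In the top view the wrist covers it. I'll cross-check the rider's position by triangulating the two starting views.

```bash
python3 - <<'E'
from h import *
t=.08512; o=np.array([.52254,.01669]); M=np.array([[np.cos(t),-np.sin(t)],[np.sin(t),np.cos(t)]])
def red(s,box):
    hsv=cv2.cvtColor(s['frame'],cv2.COLOR_BGR2HSV); m=cv2.inRange(hsv,(0,100,60),(5,255,255))|cv2.inRange(hsv,(172,100,60),(180,255,255))
    k=np.zeros_like(m); a,b,c,d=box; k[a:b,c:d]=1; v,u=np.nonzero(m*k); return u.mean(),v.mean(),len(u),(u.min(),u.max(),v.min(),v.max())
S={}
for n,b in [('scene1',(180,225,340,400)),('top1',(180,205,345,372)),('scene2',(180,225,340,400))]:
    s=dict(np.load(n+'.npz')); r=red(s,b); S[n]=(s,r)
    print(n,r,[(h,(M.T@(onplane(s,r[0],r[1],h)[:2]-o)).round(4)) for h in (.041,.045,.049)])
for n in('scene1',):
    s=S[n][0]; 
    for nm,pt in [('postcap',(0,.02,.096)),('greenkey',(-.008,.182,.065)),('orange',(-.008,.118,.065)),('rider',(.065,-.0635,.043))]:
        w=np.r_[M@np.array(pt[:2])+o,pt[2]]; c=s['R'].T@(w-s['eye']); print(nm,s['cx']+s['fx']*c[0]/-c[2],s['cy']-s['fy']*c[1]/-c[2])
cv2.imwrite('pics/s5.png',cv2.resize(S['scene1'][0]['frame'][185:240,285:425],None,fx=5.6,fy=5.6,interpolation=cv2.INTER_CUBIC))
E
```

```text
scene1 (np.float64(359.1764705882353), np.float64(200.8235294117647), 17, (np.int64(357), np.int64(362), np.int64(199), np.int64(202))) [(0.041, array([ 0.0537, -0.0509])), (0.045, array([ 0.0475, -0.0445])), (0.049, array([ 0.0413, -0.0381]))]
top1 (np.float64(359.42857142857144), np.float64(193.85714285714286), 42, (np.int64(357), np.int64(361), np.int64(189), np.int64(199))) [(0.041, array([ 0.0647, -0.0638])), (0.045, array([ 0.0641, -0.0634])), (0.049, array([ 0.0635, -0.0629]))]
scene2 (np.float64(359.1764705882353), np.float64(200.8235294117647), 17, (np.int64(357), np.int64(362), np.int64(199), np.int64(202))) [(0.041, array([ 0.0537, -0.0509])), (0.045, array([ 0.0475, -0.0445])), (0.049, array([ 0.0413, -0.0381]))]
postcap 355.3507784600073 195.4088519798552
greenkey 310.9595907669287 224.51535161836932
orange 330.00313458604757 217.21706962674358
rider 359.53812034034456 197.84220970956054
```

View pics/s5.png

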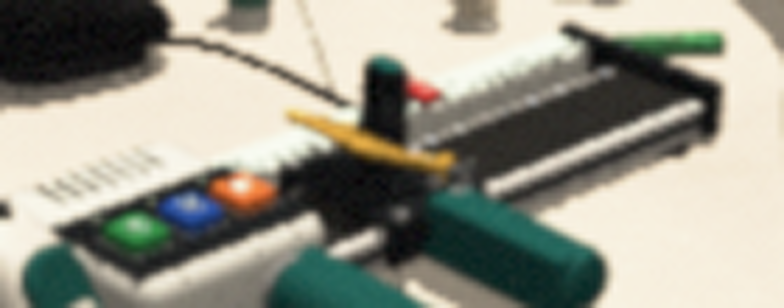

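Both views put the rider at local y ≈ -0.0635, and the post is at -0.0635. I'll bias it 1 mm outward, then push down.

Request:
{"api": "carry_out", "payload": {"translation": [[0, -0.003, -0.01], [0, -0.003, -0.025], [0, -0.003, -0.04], [0, -0.003, -0.055], [0, -0.003, -0.06], [0, -0.003, -0.06]], "turn": [0, 0, 0, 0, 0, 0]}}

```text
clock: 9.93
position: [0.5305, -0.0476, 0.1707]
tool_rot: [-0.519, 0.475, -0.482, 0.523]
wrist_force: [0.7, 3.2, 40.2]
finger_gap: 0.167
```

Request:
{"api": "carry_out", "payload": {"translation": [[0, 0, -0.015], [0, 0, -0.03], [0, 0, -0.04], [0, 0, -0.04]], "turn": [0, 0, 0, 0]}}

```text
clock: 10.42
position: [0.5307, -0.0476, 0.1586]
tool_rot: [-0.518, 0.475, -0.482, 0.523]
wrist_force: [2.1, 4.7, 39.2]
finger_gap: 0.169
```

Request:
{"api": "carry_out", "payload": {"translation": [[0, 0, -0.015], [0, 0, -0.03], [0, 0, -0.04], [0, 0, -0.04]], "turn": [0, 0, 0, 0]}}

```text
clock: 10.92
position: [0.5309, -0.0473, 0.1467]
tool_rot: [-0.518, 0.475, -0.482, 0.523]
wrist_force: [1.4, 6.4, 40.7]
finger_gap: 0.167
```

Request:
{"api": "carry_out", "payload": {"translation": [[0, 0, -0.01], [0, 0, -0.015], [0, 0, -0.015]], "turn": [0, 0, 0]}}

```text
clock: 11.3
position: [0.5309, -0.0472, 0.1426]
tool_rot: [-0.518, 0.475, -0.482, 0.523]
wrist_force: [-0.9, 9.1, 47.0]
finger_gap: 0.17
```

```bash
python3 - <<'E'
from h import *
s=snap('scene'); f=s['frame']; print(status.get_obs()['position'],status.get_obs()['wrist_force'])
cv2.imwrite('pics/s6.png',cv2.resize(f[160:240,310:410],None,fx=7,fy=7,interpolation=cv2.INTER_CUBIC))
E
```

```text
[ 0.53095904 -0.04717933  0.14263192] [-1.12034155  8.15793191 47.37329001]
```

View pics/s6.png

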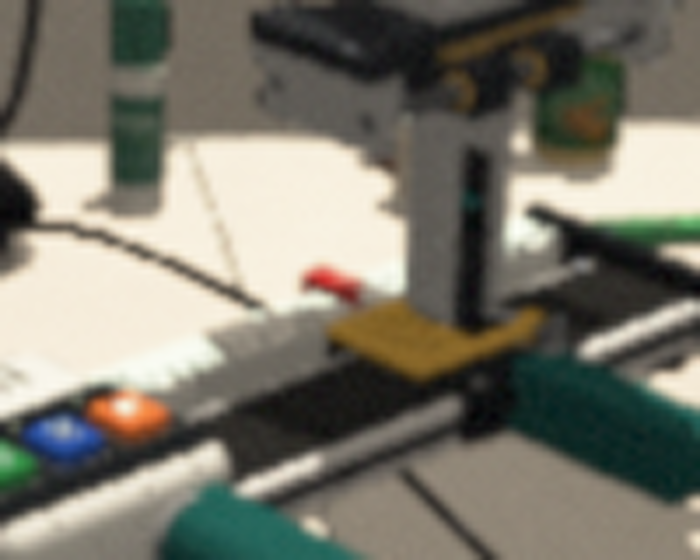

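The lever looks level in the image and the fingertips are at 45.6 mm. A small extra push will show whether it has bottomed.

Request:
{"api": "carry_out", "payload": {"translation": [[0, 0, -0.008], [0, 0, -0.015], [0, 0, -0.015], [0, 0, -0.015]], "turn": [0, 0, 0, 0]}}

```text
clock: 11.85
position: [0.5315, -0.0474, 0.141]
tool_rot: [-0.518, 0.474, -0.482, 0.524]
wrist_force: [-15.3, 7.8, 82.4]
finger_gap: 0.169
```

```bash
python3 - <<'E'
from h import *
t=.08512; o=np.array([.52254,.01669]); M=np.array([[np.cos(t),-np.sin(t)],[np.sin(t),np.cos(t)]])
s=snap('scene'); q=status.get_obs(); Rt=R.from_quat(q['tool_rot']).as_matrix()
tip=q['position']+.097*Rt[:,1]
print(q['position'],tip,q['wrist_force'],q['finger_gap'],'local y tcp/tip',M.T@(q['position'][:2]-o),M.T@(tip[:2]-o)); print(Rt.round(3))
P=cloud(s); hsv=cv2.cvtColor(s['frame'],cv2.COLOR_BGR2HSV)
m=cv2.inRange(hsv,(17,120,60),(33,255,255)); k=np.zeros_like(m);k[195:225,350:380]=1
p=P[(m*k)>0]; l=(p[:,:2]-o)@M; 
A=np.c_[l,np.ones(len(l))]
sel=np.abs(p[:,2]-np.median(p[:,2]))<.01
print(len(p),'paddle median',np.median(l,0),np.median(p[:,2]),'y range',np.percentile(l[:,1],[5,95]),'plane',np.linalg.lstsq(A[sel],p[sel,2],rcond=None)[0])
E
```

```text
[ 0.53152065 -0.04740663  0.14102687] [ 0.53289499 -0.04754084  0.0440367 ] [-15.49272558   8.32524764  83.14371373] 0.16935802915557385 local y tcp/tip [ 0.00349881 -0.06462808] [ 0.00485677 -0.06487865]
[[ 0.085  0.014  0.996]
 [-0.996 -0.001  0.085]
 [ 0.003 -1.     0.014]]
156 paddle median [-0.00090387 -0.03054913] 0.043954078446394484 y range [-0.05008095 -0.01564796] plane [ 0.02307749 -0.01859634  0.04304556]
```

It has bottomed: force rose steeply, and the paddle measures level at 44 mm. I'll ease off the push but keep the grip.

Request:
{"api": "carry_out", "payload": {"translation": [[0, 0, 0.008], [0, 0, 0.016], [0, 0, 0.022], [0, 0, 0.022], [0, 0, 0.022]], "turn": [0, 0, 0, 0, 0]}}

```text
clock: 12.52
position: [0.5309, -0.0473, 0.1416]
tool_rot: [-0.518, 0.475, -0.482, 0.523]
wrist_force: [19.6, 4.7, 4.3]
finger_gap: 0.171
```

```bash
python3 - <<'E'
from h import *
t=.08512; o=np.array([.52254,.01669]); M=np.array([[np.cos(t),-np.sin(t)],[np.sin(t),np.cos(t)]])
s=snap('scene'); q=status.get_obs(); print(q['clock'],q['position'],q['wrist_force'],q['finger_gap'],M.T@(q['position'][:2]-o),abs(q['joint_velocities']).max())
P=cloud(s); hsv=cv2.cvtColor(s['frame'],cv2.COLOR_BGR2HSV)
m=cv2.inRange(hsv,(17,120,60),(33,255,255)); k=np.zeros_like(m);k[195:225,350:380]=1
p=P[(m*k)>0]; l=(p[:,:2]-o)@M; sel=np.abs(p[:,2]-np.median(p[:,2]))<.01
print(np.linalg.lstsq(np.c_[l,np.ones(len(l))][sel],p[sel,2],rcond=None)[0],np.median(p[:,2]))
cv2.imwrite('pics/s7.png',cv2.resize(s['frame'][160:240,310:410],None,fx=7,fy=7,interpolation=cv2.INTER_CUBIC))
E
```

```text
12.575 [ 0.53089013 -0.0473149   0.14164532] [20.02187578  5.61455379  3.7327987 ] 0.17260415677255933 [ 0.00287838 -0.06448307] 0.0017711979533481708
[ 0.02563391 -0.0392912   0.04249553] 0.04408720223482265
```

View pics/s7.png

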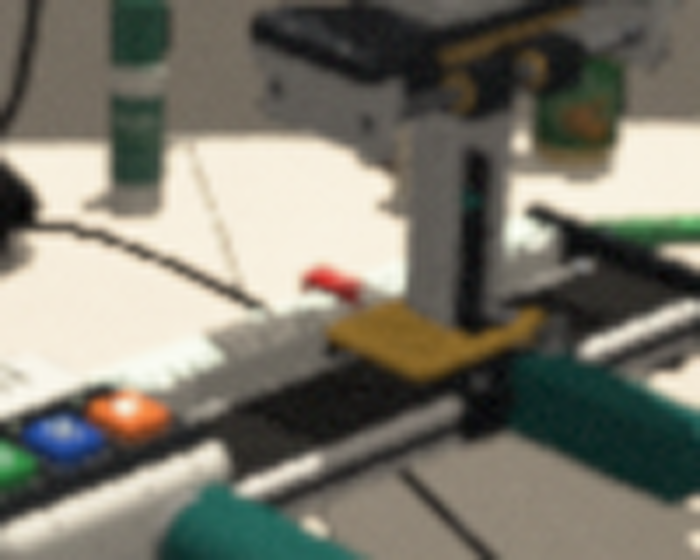

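The lever is flat, the grip is held, the rider is where it was (crop 305-360, 280) and the keys are up. I'm handing in.

```bash
python3 -c "
from workcell import sign_off
print(sign_off())"
```

```text
the job is handed in; nothing more can be done
None
```

The job is done and handed in at about 12.6 s of the 54 s allowed; the interface gave no verdict.

- **Keys:** I pressed green, then blue, then orange, each fully down (fingertips at 60 mm) and one at a time. All three looked up again in the last picture.
- **Sliding leg:** I took the leg by its grip and drew it out about 84 mm. The post ended at y = -64.5 mm and the rider measured -63.5 mm in the former's frame, so they are about 1 mm apart.
- **Cam lever:** I pushed it down while still holding the leg. The last picture shows the paddle flat, at about 44 mm (46 mm given). The fit after I eased off gave a slope of about 0.04, still about level.
- **Final state:** The fingers are still closed on the grip, the arm is at rest, and the rider sits where it was in the earlier picture.

**Not fully checked:**
- The wrist hid the pointer in the top view, and the lever and fingers hid it in the other. The 1 mm figure comes from the arm's pose and the rider's starting position, not a direct view of the pointer.
- The push that closed the lever peaked at about 83 N at the wrist, under the 120 N limit. I then eased off; about 20 N sideways remains.
- I saw no bystander contact but did not measure the bystanders' positions again afterwards.

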